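# Clear the doorway and shut the wardrobe cabinet

## Task

The little plywood cabinet cannot be closed because a mirror in a slotted rack and a travel mug stand in the way of its open door. Slide the mirror up out of its rack and stand it fully down in the slot of the empty rack, and stand the mug on the round cork mat, keeping both upright; then push the door gently shut, without slamming it, until it clicks home on its catch. Leave everything else where it is.

Things in the scene. Friction and masses are not known exactly. Their poses are not given: they have to be found in the camera images.
- cabinet: Plywood cabinet, fixed, 150 deep (x) x 240 wide (y) x 200 mm high; origin at the centre of its underside, own -x is its front. Bottom 62 mm is a drawer front, above it the compartment closed by the door. Its position and yaw vary.
- door (a joint): Door angle in rad: 0 shut and seated, grows as it opens (up to 1.9); starts at about 1.5 to 1.75. It stays where it is left (light hinge friction, about 0.06 N m). A sprung catch at the free edge resists over roughly the last 0.08 to 0.035 rad with up to about 8 N at the free edge; past that it snaps the door shut by itself and holds it with about 7 N.
- door_hinge (a point): Point on the door's vertical hinge axis, half-way up the door; at (-81, +115, 127) mm in the cabinet's frame, in the door's mid-plane. Its own axes turn with the door: -y runs from the hinge to the free edge, -x is the outward normal of the outer face (the face to push on).
- door_edge (a point): Middle of the door's free edge, 230 mm from the hinge. The door is a flat plywood panel 12 mm thick, its lower edge 66 and upper edge 188 mm above the shelf; no handle, only a thin brass plate on the outer face. Seen from above it shuts counter-clockwise: opened a right angle it stands out along the cabinet's -x from its +y end, the outer face looking to the cabinet's +y.
- rack_a: Plywood slotted rack, fixed, in front of the cabinet under the door's swing; holds the mirror at the start. 150 long (x) x 33 wide (y) x 50 mm high, origin at the centre of its underside. The slot is 130 long (x), 13 wide (y), 40 mm deep, open at the top, its floor 10 mm above the shelf. The door passes above the rack.
- rack_b: The same kind of rack, fixed and empty, to the left or right of the cabinet: the mirror's goal. Same sizes and frame as rack_a.
- mirror: Small frameless mirror on a plywood back, 110 long (x) x 8 thick (y) x 140 mm high (z), about 0.22 kg, origin at the centre of its lower edge. It starts upright in rack_a's slot (may lean up to 7 degrees), top 150 mm above the shelf. Either face may look either way in the new rack.
- mug: Aluminium travel mug with black lid, a plain cylinder of 66 mm diameter up to 122 mm, 144 mm high with the lid, about 0.3 kg, upright, origin at the centre of its underside. It starts on the shelf in the door's swing, between rack_a and the robot.
- mat: Round cork mat, fixed, 120 mm diameter, 4 mm thick, lying flat on the other side of the cabinet from rack_b; origin at the centre of its underside.
- jar: Bystander: jar of green glass, 80 mm diameter, 111 mm high, upright beside the cabinet's right end; origin at the centre of its underside.
- padlock: Bystander: steel padlock lying flat, about 90 x 45 x 22 mm, origin under its body.
- comb: Bystander: black plastic comb lying flat, 180 x 30 x 6 mm, long along its x.
- can: Bystander: white spray can, 52 mm diameter, 150 mm high, upright left of the cabinet.
- brush: Bystander: brush lying flat, 190 mm long.
- carton: Bystander: cardboard box 90 x 60 x 50 mm.
- tin: Bystander: flat round steel tin, 90 mm diameter, 28 mm high, left of the cabinet's front.
There are look-alikes about, which are no part of the job. Several things have the shape of the mat; the one meant has the colours described above.

How it is judged:
By the outcome, as a careful person would: the job done as asked, in the order asked, and still so for the second after the job is handed in, with the robot touching nothing.
It also fails if it takes over 72 s, if anything falls off the work surface, if the arm or the gripper's body presses on something with over 40 N, if the wrist force passes 120 N, or if a joint passes its speed limit or range.

## Robot

A 6-joint arm with a two-finger parallel gripper is mounted at the origin on the work surface. World frame = base frame: x ahead of the robot, y to its left, z up, the work surface at z = 0. Lengths are in m, angles in rad, forces in N, time in s.
With the tool pointing down it reaches from about 0.25 to 0.775 m from the base axis. Payload 8.9 kg.
Tool frame: the origin (TCP) lies midway between the tips of the shut fingers; the grasp point (between the pads) lies 19 mm behind it; x points along the fingers, y is the direction in which the jaws open and shut, and the axes are right-handed (so a half turn about x gives the same grasp; the last joint's range is limited). The gripper opens to 85 mm and grips with 20 to 120 N. Pads are 22 mm wide; open, the fingers measure 114 mm over their backs; the gripper's body (76 mm by 85 mm) begins 54 mm behind the grasp point. The pads swing forward as they close: fully open they stand 13 mm farther back than shut.
Start: joints at [-1.392, 0.291, -0.153, 1.127, 0, 1.431], TCP at [0.164, -0.499, 0.201] pointing down, gripper open.
Joint ranges: [-2.52, 2.52], [-0.91, 1.74], [-1.3, 1.37], [-1.96, 2.02], [-1.52, 1.47], [-3.14, 3.14]. Speed limits (rad/s): [2.22, 2.22, 2.79, 3.14, 3.14, 3.14].

## Interface

Orientations are given as [roll, pitch, yaw] about the fixed x, y, z axes, in that order (R = Rz(yaw) Ry(pitch) Rx(roll)).
In Python, from cell import get_state, snapshot, job_done gives the robot as it stands. The module is installed in compiled form; this text tells all that it offers.
- The arm moves only by the shell command python3 -m jog 'ROWS' [FORCE]. ROWS is a JSON object of lists of equal length, an entry for each row: "delta_pos": the shift along the tool's x, y, z in mm, a list of three; "roll": the turn about the tool's x in rad; "hand": the closure in counts, from 0 (fully open) to 255 (shut). In form: {"delta_pos": [[tx, ty, tz], ...], "roll": [roll, ...], "hand": [hand, ...]}. A call has exactly 5 rows; each row is the pose to reach, as a shift and turn from the pose commanded when the call began, along the tool's axes at that moment; what a row does not reach only later rows make up. A row lasts 1/12 s, in which the tool goes at most 41.7 mm and 7.16 degrees, less where a joint would pass 70% of its speed; a pose out of reach is approached as far as the arm can. A call with a gripper value outside its range is refused whole. The fingers move at their own pace and stop on an object; FORCE is the grip in N (left out, the last holds). Time passes only in rows, so rows that repeat a pose let the fingers close, or fill a call up. It gives the time, the measured TCP pose, the force and the opening at its end, in the units of the state.
- get_state(): the state, without advancing time (a new reading comes with each control period).
- snapshot(name): name is "scene" or "top" or "wrist"; returns a dict with "color" (400x640x3 uint8, blue, green, red), "depth" (400x640 float32, m along the optical axis (not along the pixel's ray), 0 where there is no reading), "camera_matrix" (3x3 intrinsics, pixels), "rvec" (rotation vector, rad) and "tvec" (3), from world to camera coordinates, as OpenCV has them. Camera axes: x right, y down, z forward; pixel columns grow to the right and rows downward; lengths in m; the calibration is good to about 2 mm. A picture is of the moment at which its call begins.
- job_done(): hands the job in, once; it reports no verdict.
The state is a dict: "time": time; "joint_positions": joint angles; "dq": joint speeds; "joint_torque": joint torques, N m; "tcp_pos": TCP position; "eef_rot": TCP orientation; "contact_force": force on the tool from outside, world axes, zero at the start; "torque": the same for the moment, N m; "gripper_width": finger opening in m.
Only numpy, scipy, OpenCV 4.12 (cv2) and the standard library are available. Lean on these libraries where they do the work, as an engineer would, in place of code of your own. Each camera call takes 0.05 s, during which the arm holds its last target. There are 200 camera calls.

## Working session

There is one attempt and no reset: what is moved stays moved. The work goes in short steps, Python scripts to look and compute and a shell command to move; the robot and the scene stay as the last step left them, time stands still between calls to the robot, and variables do not carry over. Pictures are saved under pics/ and viewed, about 8 in all and at most 12, crops included, and the job is handed in when it is done.

```bash
mkdir -p pics; python3 - <<'E'
from cell import *
import cv2,numpy as np,pickle
print(get_state())
for n in("scene","top","wrist"):
    s=snapshot(n);cv2.imwrite(f"pics/{n}0.png",s["color"]);pickle.dump(s,open(f"{n}0.pkl","wb"))
    R=cv2.Rodrigues(s["rvec"])[0];print(n,s["camera_matrix"].tolist(),(-R.T@s["tvec"].ravel()),R[2])
E
```

```text
{'time': 0.0, 'joint_positions': array([-1.39233719e+00,  2.91294932e-01, -1.54101838e-01,  1.12668866e+00,
       -3.92366562e-05,  1.43150106e+00]), 'dq': array([-0.00083311,  0.00150559,  0.00157043, -0.00071514, -0.00329098,
       -0.00047606]), 'joint_torque': array([-1.58229118e-04, -5.37139678e+01,  3.31377912e+01,  1.58500427e-02,
        4.66845233e-05, -8.53438962e-06]), 'tcp_pos': array([ 0.16393786, -0.49826182,  0.20083385]), 'eef_rot': array([-1.67966379,  1.56950663,  1.7796833 ]), 'contact_force': array([ 0.68308669,  0.20763336, -0.28958491]), 'torque': array([-0.01778745, -0.03164192,  0.02344058]), 'gripper_width': 0.08539836273693407}
scene [[376.6104647093491, 0.0, 318.42448423811004], [0.0, 376.6104647093491, 193.62650754901253], [0.0, 0.0, 1.0]] [ 0.79918722 -0.48509357  1.11410111] [-0.20137527  0.45816195 -0.86575726]
top [[407.19184138171215, 0.0, 318.75656509633876], [0.0, 407.19184138171215, 200.97559906687795], [0.0, 0.0, 1.0]] [0.46757873 0.02826224 1.27996067] [ 0.07192748 -0.00573317 -0.99739339]
wrist [[305.2389495834974, 0.0, 319.05777524776937], [0.0, 305.2389495834974, 200.23701015339128], [0.0, 0.0, 1.0]] [ 0.24348873 -0.47309025  0.37443451] [-0.30360115 -0.09925429 -0.94761539]
```

View pics/top0.png

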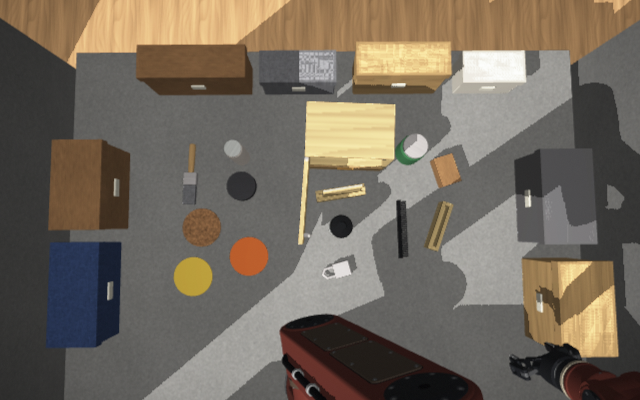

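View pics/scene0.png

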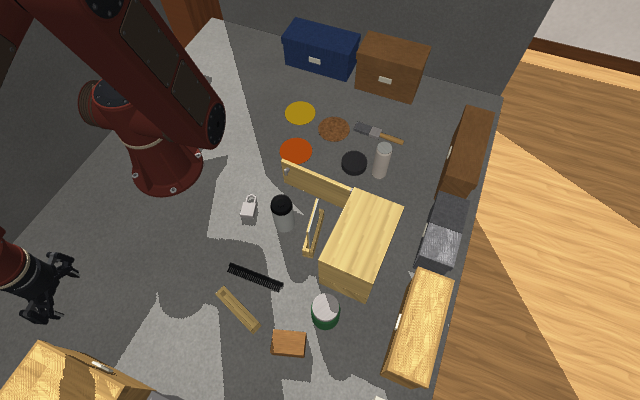

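The top view (640x400) shows the mat, brown cork, at (202,227), and the door's edge from (308,158) to (303,243). Rack_a with the mirror is at (341,192), the mug lid at (341,226) and the empty rack_b at (439,226). The cabinet top is at (350,130). The scene view agrees, with the mirror leaning in its rack and the padlock in front of the mug.

```bash
cat >h.py <<'E'
import cv2,numpy as np,pickle
from cell import *
def shot(n,tag=None):
    s=snapshot(n)
    if tag: cv2.imwrite(f"pics/{tag}.png",s["color"]); pickle.dump(s,open(f"{tag}.pkl","wb"))
    return s
def cloud(s):
    K=s["camera_matrix"];R=cv2.Rodrigues(s["rvec"])[0];d=s["depth"]
    v,u=np.mgrid[:400,:640]
    c=np.stack([(u-K[0,2])/K[0,0]*d,(v-K[1,2])/K[1,1]*d,d],-1)
    W=(c-s["tvec"].ravel())@R
    W[d==0]=np.nan
    return W
def ray(s,u,v,z):
    K=s["camera_matrix"];R=cv2.Rodrigues(s["rvec"])[0];o=-R.T@s["tvec"].ravel()
    w=R.T@np.array([(u-K[0,2])/K[0,0],(v-K[1,2])/K[1,1],1]);return o+w*(z-o[2])/w[2]
def band(W,box,z0,z1):
    x0,x1,y0,y1=box
    P=W.reshape(-1,3);m=(P[:,0]>x0)&(P[:,0]<x1)&(P[:,1]>y0)&(P[:,1]<y1)&(P[:,2]>z0)&(P[:,2]<z1)
    return P[m]
def rect(P):
    (c,wh,a)=cv2.minAreaRect((P[:,:2]*1000).astype(np.float32))
    if wh[0]<wh[1]: a+=90;wh=wh[::-1]
    a=(a+90)%180-90
    return "c mm",np.round(c,1),"size",np.round(wh,1),"long-axis deg",round(a,1),"z",np.round(np.median(P[:,2])*1000,1),"n",len(P)
E
python3 - <<'E'
from h import *
S={n:pickle.load(open(n+"0.pkl","rb")) for n in("top","scene")}
t=S["top"]
for nm,u,v,z in[("rackb",439,226,.05),("racka",341,192,.05),("mug",341,226,.144),("mat",202,227,.004),("cab",350,130,.2),("doorH",308,158,.188),("doorE",303,243,.188),("jar",411,149,.11),("carton",446,170,.05),("comb",402,229,0.005),("padlock",338,270,.02),("tin",241,186,.028),("can",233,149,.15)]:
    print(nm,np.round(ray(t,u,v,z),3))
for n,s in S.items():
    W=cloud(s);print(n)
    c=lambda u,v,z,r:(lambda p:(p[0]-r,p[0]+r,p[1]-r,p[1]+r))(ray(t,u,v,z))
    print("rackb",rect(band(W,c(439,226,.05,.09),.044,.056)))
    print("racka",rect(band(W,c(341,192,.05,.09),.044,.056)))
    print("mirror",rect(band(W,c(341,192,.1,.09),.140,.156)))
    print("mirror mid",rect(band(W,c(341,192,.1,.09),.07,.11)))
    P=band(W,c(341,226,.144,.06),.136,.156);print("mug",rect(P))
    print("cab",rect(band(W,c(350,130,.2,.16),.195,.206)))
    print("door",rect(band(W,c(305,200,.188,.16),.182,.193)))
    hsv=cv2.cvtColor(s["color"],cv2.COLOR_BGR2HSV)
    P=band(W,c(202,227,.004,.068),-.005,.01)
    x=W[...,0];p=ray(t,202,227,.004)
    m=(np.hypot(W[...,0]-p[0],W[...,1]-p[1])<.075)&(hsv[...,1]>70)
    print("mat",rect(W[m]))
E
```

```text
rackb [ 0.478 -0.341  0.05 ]
racka [ 0.583 -0.047  0.05 ]
mug [ 0.479 -0.04   0.144]
mat [0.481 0.386 0.004]
cab [ 0.737 -0.064  0.2  ]
doorH [0.663 0.05  0.188]
doorE [0.434 0.065 0.188]
jar [ 0.702 -0.248  0.11 ]
carton [ 0.648 -0.368  0.05 ]
comb [ 0.47  -0.239  0.005]
padlock [ 0.346 -0.036  0.02 ]
tin [0.606 0.261 0.028]
can [0.697 0.261 0.15 ]
top
rackb ('c mm', array([ 480.6, -344.3]), 'size', array([149.8,  35.4]), 'long-axis deg', -20.1, 'z', np.float64(50.5), 'n', 392)
racka ('c mm', array([613.6, -48.6]), 'size', array([172.9, 109.5]), 'long-axis deg', 89.9, 'z', np.float64(51.1), 'n', 350)
mirror ('c mm', array([538.8, -50.4]), 'size', array([108.7, 100.5]), 'long-axis deg', -81.6, 'z', np.float64(146.8), 'n', 224)
mirror mid ('c mm', array([561.8, -27.6]), 'size', array([135.3,  68.7]), 'long-axis deg', -42.1, 'z', np.float64(88.0), 'n', 45)
mug ('c mm', array([480.7, -38.7]), 'size', array([59. , 58.8]), 'long-axis deg', 89.5, 'z', np.float64(142.2), 'n', 378)
cab ('c mm', array([738.8, -62.5]), 'size', array([240.2, 151.9]), 'long-axis deg', 87.8, 'z', np.float64(201.0
[... 576 characters left out ...]
[110.8, 102.4]), 'long-axis deg', -81.4, 'z', np.float64(147.5), 'n', 190)
mirror mid ('c mm', array([538.5, -54.9]), 'size', array([106.8, 104. ]), 'long-axis deg', -81.2, 'z', np.float64(90.8), 'n', 162)
mug ('c mm', array([482.3, -42. ]), 'size', array([60.4, 58.9]), 'long-axis deg', 79.2, 'z', np.float64(141.2), 'n', 300)
cab ('c mm', array([739.2, -63.7]), 'size', array([242.5, 150.4]), 'long-axis deg', 87.5, 'z', np.float64(199.9), 'n', 4746)
door ('c mm', array([551. ,  62.6]), 'size', array([231.9,  15.9]), 'long-axis deg', -4.6, 'z', np.float64(187.8), 'n', 335)
mat ('c mm', array([483.4, 386.7]), 'size', array([119.3, 117.5]), 'long-axis deg', -87.6, 'z', np.float64(4.1), 'n', 632)
```

```bash
cat >>h.py <<'E'
def goto(p_mm,jaw_deg):
    """print delta (tool axes, mm) and roll for TCP target with jaw axis (tool y) at jaw_deg mod 180, tool pointing down"""
    from scipy.spatial.transform import Rotation as Ro
    s=get_state();R=Ro.from_euler("xyz",s["eef_rot"]).as_matrix()
    d=R.T@(np.array(p_mm)-s["tcp_pos"]*1000)
    cur=np.degrees(np.arctan2(R[1,1],R[0,1]))
    dy=(jaw_deg-cur+90)%180-90   # world-z turn; tool x is down -> roll=-dy
    print("tcp",np.round(s["tcp_pos"]*1000,1),"jaw",round(cur,2),"j6",round(s["joint_positions"][5],2),"xaxis",np.round(R[:,0],4),"=> delta",np.round(d,1),"roll",round(-np.radians(dy),4))
E
python3 - <<'E'
from h import *
for n in("top","scene"):
    W=cloud(pickle.load(open(n+"0.pkl","rb")));print(n)
    b=(.535,.65,-.14,.03)
    P=band(W,b,.044,.056);print("racka",rect(P[P[:,0]<.62]))
    for z0,z1 in((.14,.156),(.12,.14),(.1,.12),(.075,.1)):
        P=band(W,b,z0,z1)
        if len(P)>8:
            print(z0,rect(P))
goto([583,-47,250],80)
E
python3 - <<'E'
import cv2
a=cv2.imread("pics/top0.png")[145:260,290:470];b=cv2.imread("pics/scene0.png")[170:285,200:380]
cv2.imwrite("pics/crop1.png",cv2.resize(cv2.hconcat([a,b]),None,fx=2.2,fy=4.4*.5,interpolation=cv2.INTER_CUBIC))
E
```

```text
top
racka ('c mm', array([584.5, -43.3]), 'size', array([149.7,  33.2]), 'long-axis deg', -81.4, 'z', np.float64(50.9), 'n', 272)
0.14 ('c mm', array([584.5, -43.7]), 'size', array([108.7,   8.1]), 'long-axis deg', -81.5, 'z', np.float64(150.8), 'n', 124)
0.12 ('c mm', array([580.6, -44. ]), 'size', array([108.4,   0.6]), 'long-axis deg', -81.4, 'z', np.float64(130.1), 'n', 26)
0.1 ('c mm', array([580.7, -44.5]), 'size', array([108.4,   0.5]), 'long-axis deg', -81.3, 'z', np.float64(108.6), 'n', 23)
0.075 ('c mm', array([581. , -46.2]), 'size', array([105.5,   0.6]), 'long-axis deg', -81.3, 'z', np.float64(85.0), 'n', 27)
scene
racka ('c mm', array([585.9, -45.8]), 'size', array([151.3,  33.7]), 'long-axis deg', -82.2, 'z', np.float64(49.7), 'n', 234)
0.14 ('c mm', array([585.1, -44.9]), 'size', array([110.8,   8.5]), 'long-axis deg', -81.4, 'z', np.float64(149.6), 'n', 116)
0.12 ('c mm', array([589.1, -45.9]), 'size', array([108.3,   5.9]), 'long-axis deg', -84.3, 'z', np.float64(129.8), 'n', 44)
0.1 ('c mm', array([587.4, -47.3]), 'size', array([107.9,   6.4]), 'long-axis deg', -83.0, 'z', np.float64(110.5), 'n', 38)
0.075 ('c mm', array([589.1, -47.4]), 'size', array([106.3,   7.4]), 'long-axis deg', -85.5, 'z', np.float64(89.2), 'n', 47)
tcp [ 164.  -498.4  201. ] jaw -71.79 j6 1.43 xaxis [-2.e-04  1.e-03 -1.e+00] => delta [ -48.7 -297.9 -539.1] roll 0.4923
```

View pics/crop1.png

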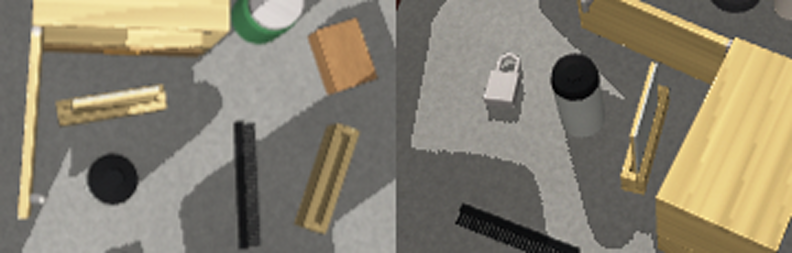

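The mirror is upright, centred at (585,-44.5), long axis -81.4°, top 150. Starting the approach.

```bash
python3 -m jog '{"delta_pos": [[-10,-18,-32],[-20,-36,-65],[-30,-54,-97],[-40,-72,-130],[-48,-90,-162]], "roll": [-0.1,-0.22,-0.34,-0.46,-0.58], "hand": [120,120,120,120,120]}' 40
python3 -c "
from h import *
goto([585,-44.5,220],8.6)"
```

```text
time: 0.57
tcp_pos: [0.2907, -0.3612, 0.25]
eef_rot: [1.578, 1.571, -0.66]
contact_force: [0.8, -0.7, 0.5]
gripper_width: 0.0453
tcp [ 290.7 -361.2  250. ] jaw -38.25 j6 1.19 xaxis [ 2.e-04 -2.e-04 -1.e+00] => delta [  30.    35.1 -430.9] roll -0.8177
```

```bash
python3 -m jog '{"delta_pos": [[0,3,-38],[0,6,-77],[0,9,-116],[0,12,-156],[0,16,-196]], "roll": [-0.11,-0.22,-0.34,-0.46,-0.58], "hand": [120,120,120,120,120]}'
python3 -c "
from h import *
goto([585,-44.5,220],8.6)"
```

```text
time: 0.98
tcp_pos: [0.4253, -0.2175, 0.2495]
eef_rot: [0.055, 1.571, -1.603]
contact_force: [0.9, -1.7, 0.1]
gripper_width: 0.0453
tcp [ 425.3 -217.5  249.5] jaw -5.0 j6 1.03 xaxis [-0.e+00 -1.e-04 -1.e+00] => delta [  29.4  144.  -186.3] roll -0.2374
```

```bash
python3 -m jog '{"delta_pos": [[0,26,-33],[0,52,-67],[0,78,-100],[0,104,-134],[0,130,-167]], "roll": [-0.05,-0.1,-0.15,-0.2,-0.237], "hand": [120,120,120,120,120]}'
python3 -c "
from h import *
goto([585,-44.5,220],8.6)"
```

```text
time: 1.4
tcp_pos: [0.5681, -0.0655, 0.2493]
eef_rot: [-1.777, 1.571, 3.082]
contact_force: [0.9, -1.5, 0.6]
gripper_width: 0.0454
tcp [568.1 -65.5 249.3] jaw 8.42 j6 1.18 xaxis [-2.e-04  0.e+00 -1.e+00] => delta [ 29.3  19.8 -18.3] roll -0.0032
```

```bash
python3 -m jog '{"delta_pos": [[8,5,-5],[15,10,-10],[22,15,-15],[30,20,-18],[30,20,-18]], "roll": [0,0,0,-0.003,-0.003], "hand": [120,120,120,120,120]}'
python3 - <<'E'
from h import *
s=shot("wrist","w1");W=cloud(s);b=(.53,.64,-.14,.05)
P=band(W,b,.14,.16);print(rect(P))
P=band(W,b,.04,.056);print(rect(P))
goto([585,-44.5,95],8.6)
E
```

```text
time: 1.82
tcp_pos: [0.5836, -0.0469, 0.2175]
eef_rot: [-1.932, 1.568, 2.927]
contact_force: [-0.1, 0.5, -0.9]
gripper_width: 0.0452
('c mm', array([594.1, -19.7]), 'size', array([157.3,  51.4]), 'long-axis deg', 74.5, 'z', np.float64(151.2), 'n', 1274)
('c mm', array([587. , -46.3]), 'size', array([149.7,  33. ]), 'long-axis deg', -81.3, 'z', np.float64(51.1), 'n', 2468)
tcp [583.5 -47.3 218.4] jaw 8.37 j6 1.22 xaxis [-1.9e-03  3.0e-04 -1.0e+00] => delta [123.4   2.1  -2.5] roll -0.004
```

View pics/w1.png

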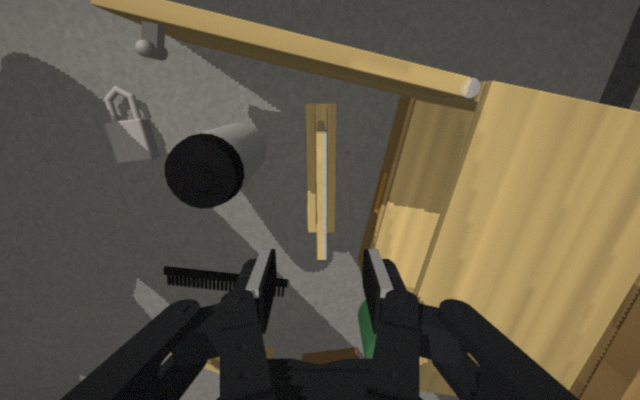

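The wrist view shows the mirror's top edge at (321,195), centred between the fingers at (262,270) and (378,270), with the mug clear at (205,170). Descending.

```bash
python3 -m jog '{"delta_pos": [[25,2.5,-2],[50,2.5,-2],[75,2.5,-2],[100,2.5,-2],[123,2.5,-2]], "roll": [0,0,0,0,-0.003], "hand": [120,120,120,120,120]}'
python3 -m jog '{"delta_pos": [[0,0,0],[0,0,0],[0,0,0],[0,0,0],[0,0,0]], "roll": [0,0,0,0,0], "hand": [120,150,180,210,230]}' 40
python3 -m jog '{"delta_pos": [[0,0,0],[0,0,0],[0,0,0],[0,0,0],[0,0,0]], "roll": [0,0,0,0,0], "hand": [255,255,255,255,255]}' 40
python3 -c "
from h import *
goto([585,-44.5,160],8.6)"
```

```text
time: 2.28
tcp_pos: [0.5861, -0.0456, 0.0958]
eef_rot: [0.825, 1.57, -0.597]
contact_force: [-0.1, -0.9, -0.4]
gripper_width: 0.0452
time: 2.7
tcp_pos: [0.5877, -0.0449, 0.0981]
eef_rot: [1.203, 1.568, -0.218]
contact_force: [-0.6, -0.8, 1.7]
gripper_width: 0.0082
time: 3.12
tcp_pos: [0.5871, -0.045, 0.0982]
eef_rot: [0.794, 1.569, -0.627]
contact_force: [-2.7, -1.2, 8.1]
gripper_width: 0.0074
tcp [587.1 -45.   98.2] jaw 8.59 j6 1.22 xaxis [ 0.0017 -0.0012 -1.    ] => delta [-61.8  -1.9  -0.7] roll -0.0002
```

```bash
python3 -m jog '{"delta_pos": [[-8,0,0],[-20,0,0],[-35,0,0],[-52,0,0],[-70,0,0]], "roll": [0,0,0,0,0], "hand": [255,255,255,255,255]}' 50
python3 -m jog '{"delta_pos": [[-5,0,0],[-10,0,0],[-15,0,0],[-15,0,0],[-15,0,0]], "roll": [0,0,0,0,0], "hand": [255,255,255,255,255]}' 50
python3 - <<'E'
from h import *
for n in("scene","top"):
    W=cloud(shot(n,n+"2"));b=(.535,.65,-.14,.03)
    for z0,z1 in((.205,.245),(.12,.16),(.085,.12)):
        P=band(W,b,z0,z1)
        if len(P)>8: print(n,z0,rect(P),P[:,2].min())
goto([481,-345.5,185],69.8)
E
```

```text
time: 3.53
tcp_pos: [0.5865, -0.0444, 0.1678]
eef_rot: [2.198, 1.571, 0.778]
contact_force: [1.5, 0.3, -2.1]
gripper_width: 0.0071
time: 3.95
tcp_pos: [0.5863, -0.0444, 0.1809]
eef_rot: [-1.965, 1.57, 2.897]
contact_force: [-0.1, -0.3, -1.5]
gripper_width: 0.0072
scene 0.205 ('c mm', array([586.1, -65.3]), 'size', array([65.7, 31.4]), 'long-axis deg', 83.1, 'z', np.float64(230.8), 'n', 145) 0.20517989505040998
scene 0.12 ('c mm', array([588. , -48.5]), 'size', array([102.7,   7.5]), 'long-axis deg', -82.3, 'z', np.float64(139.1), 'n', 71) 0.12008944511103989
scene 0.085 ('c mm', array([589.6, -47.4]), 'size', array([104.5,   7.8]), 'long-axis deg', -85.7, 'z', np.float64(105.6), 'n', 49) 0.09036890697958443
tcp [586.1 -44.4 180.6] jaw 8.6 j6 1.22 xaxis [-1.3e-03  3.0e-04 -1.0e+00] => delta [  -4.4 -148.9  282. ] roll -1.0682
```

```bash
python3 -m jog '{"delta_pos": [[0,-12,20],[0,-25,46],[0,-40,74],[0,-56,104],[0,-72,136]], "roll": [-0.08,-0.18,-0.29,-0.4,-0.51], "hand": [255,255,255,255,255]}'
python3 -c "
from h import *
goto([481,-345.5,185],69.8)"
```

```text
time: 4.47
tcp_pos: [0.5347, -0.1904, 0.1808]
eef_rot: [-2.829, 1.57, 2.55]
contact_force: [0.4, -0.5, -2.8]
gripper_width: 0.0069
tcp [ 534.7 -190.4  180.8] jaw 38.18 j6 0.43 xaxis [-9.e-04  6.e-04 -1.e+00] => delta [  -4.2 -138.1   88.7] roll -0.5518
```

```bash
python3 -m jog '{"delta_pos": [[0,-30,20],[0,-60,40],[0,-90,58],[0,-115,75],[0,-132,85]], "roll": [-0.11,-0.22,-0.33,-0.44,-0.53], "hand": [255,255,255,255,255]}'
python3 -m jog '{"delta_pos": [[0,-2,1],[0,-4,2],[0,-5,2],[0,-5,2],[0,-5,2]], "roll": [-0.01,-0.02,-0.022,-0.022,-0.022], "hand": [255,255,255,255,255]}'
python3 - <<'E'
from h import *
W=cloud(shot("wrist","w3"));b=(.36,.60,-.46,-.23)
P=band(W,b,.044,.056);print("rackb wrist",rect(P))
for n in("scene","top"):
    W=cloud(shot(n,n+"3"))
    P=band(W,b,.044,.056);print(n,"rackb",rect(P))
    for z0,z1 in((.09,.12),(.12,.16),(.16,.19),(.2,.245)):
        P=band(W,b,z0,z1)
        if len(P)>8: print(n,z0,rect(P),P[:,2].min())
goto([481,-345.5,185],69.8)
E
```

```text
time: 4.88
tcp_pos: [0.4821, -0.3405, 0.1807]
eef_rot: [-2.582, 1.57, -2.959]
contact_force: [-0.4, 0.1, -2.2]
gripper_width: 0.0068
time: 5.3
tcp_pos: [0.4839, -0.3421, 0.1813]
eef_rot: [2.224, 1.57, 1.866]
contact_force: [0.1, -0.3, -2.2]
gripper_width: 0.0068
rackb wrist ('c mm', array([ 483. , -347.1]), 'size', array([149.5,  33.1]), 'long-axis deg', -20.2, 'z', np.float64(51.1), 'n', 2097)
scene rackb ('c mm', array([ 483.4, -347.1]), 'size', array([145. ,  32.9]), 'long-axis deg', -20.3, 'z', np.float64(49.5), 'n', 291)
scene 0.09 ('c mm', array([ 510.3, -355.8]), 'size', array([53.4,  6.8]), 'long-axis deg', -12.1, 'z', np.float64(109.0), 'n', 14) 0.0944685779754798
scene 0.12 ('c mm', array([ 500.3, -352.4]), 'size', array([74.1,  7.7]), 'long-axis deg', -14.4, 'z', np.float64(137.8), 'n', 27) 0.12103667194893888
scene 0.16 ('c mm', array([ 518.8, -356.4]), 'size', array([35.7,  7.1]), 'long-axis deg', -16.3, 'z', np.float64(175.2), 'n', 19) 0.1604888671134633
scene 0.2 ('c mm', array([ 504.8, -354.4]), 'size', array([59.8, 32.2]), 'long-axis deg', -36.0, 'z', np.float64(232.
[... 184 characters left out ...]
array([ 484.1, -337. ]), 'size', array([108.7,   5.9]), 'long-axis deg', -17.9, 'z', np.float64(106.0), 'n', 69) 0.09237382306012441
top 0.12 ('c mm', array([ 484.8, -336.9]), 'size', array([109.9,   4.8]), 'long-axis deg', -18.9, 'z', np.float64(141.0), 'n', 119) 0.1201014340427695
top 0.16 ('c mm', array([ 484.5, -336.9]), 'size', array([109.4,   8.5]), 'long-axis deg', -16.5, 'z', np.float64(175.4), 'n', 99) 0.16026914258537928
top 0.2 ('c mm', array([ 485., -336.]), 'size', array([109.6,  17.9]), 'long-axis deg', -19.1, 'z', np.float64(229.1), 'n', 207) 0.20008478434250843
tcp [ 483.9 -342.4  181.5] jaw 69.49 j6 -0.38 xaxis [ 0.e+00  1.e-04 -1.e+00] => delta [-3.5 -3.9 -1.6] roll -0.0055
```

View pics/w3.png

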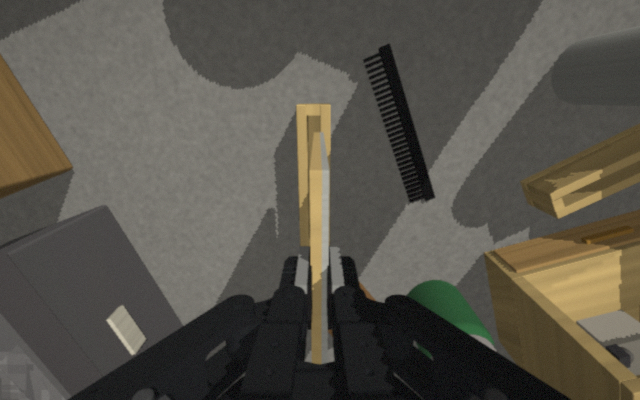

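The wrist view shows the slot centred at about x=314, rows 105-245, and the mirror's lower end at about x=318. It needs about 4.6 mm towards image left (tool -y), which agrees with the measured rack centre.

```bash
python3 -m jog '{"delta_pos": [[0,-2,0.4],[0,-4.6,0.8],[0,-4.6,0.8],[0,-4.6,0.8],[0,-4.6,0.8]], "roll": [-0.003,-0.005,-0.005,-0.005,-0.005], "hand": [255,255,255,255,255]}'
python3 -m jog '{"delta_pos": [[6,0,0],[12,0,0],[18,0,0],[24,0,0],[30,0,0]], "roll": [0,0,0,0,0], "hand": [255,255,255,255,255]}'
python3 - <<'E'
from h import *
shot("wrist","w4")
goto([483,-347,98],69.8)
E
```

```text
time: 5.87
tcp_pos: [0.4826, -0.3478, 0.1814]
eef_rot: [1.824, 1.571, 1.47]
contact_force: [-0.7, -0.7, -2.5]
gripper_width: 0.0068
time: 6.28
tcp_pos: [0.4825, -0.3476, 0.1504]
eef_rot: [2.788, 1.57, 2.434]
contact_force: [0.1, 0.1, -1.3]
gripper_width: 0.0076
tcp [ 482.  -347.2  149.3] jaw 69.73 j6 -0.39 xaxis [-0.0016  0.0015 -1.    ] => delta [51.3  0.5  1. ] roll -0.0013
```

View pics/w4.png

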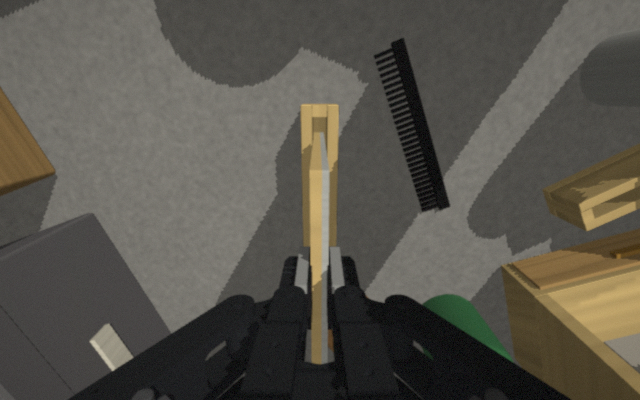

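The mirror's lower tip at (319,133) is now in line with the slot centre at (320,125). Lowering it.

```bash
python3 -m jog '{"delta_pos": [[5,0.2,0.5],[10,0.2,0.5],[15,0.2,0.5],[20,0.2,0.5],[25,0.2,0.5]], "roll": [0,0,0,0,0], "hand": [255,255,255,255,255]}'
python3 -m jog '{"delta_pos": [[5,0,0],[10,0,0],[14,0,0],[18,0,0],[21,0,0]], "roll": [0,0,0,0,0], "hand": [255,255,255,255,255]}'
python3 -m jog '{"delta_pos": [[1,0,0],[2,0,0],[3,0,0],[4,0,0],[5,0,0]], "roll": [0,0,0,0,0], "hand": [255,255,255,255,255]}'
```

```text
time: 6.75
tcp_pos: [0.4832, -0.3478, 0.1259]
eef_rot: [-0.149, 1.571, -0.503]
contact_force: [-0.2, -0.0, -1.4]
gripper_width: 0.0068
time: 7.17
tcp_pos: [0.4832, -0.3477, 0.1049]
eef_rot: [2.676, 1.571, 2.322]
contact_force: [0.6, -0.4, -2.1]
gripper_width: 0.0068
time: 7.58
tcp_pos: [0.4833, -0.3478, 0.1005]
eef_rot: [-0.462, 1.57, -0.815]
contact_force: [0.3, -0.3, -2.3]
gripper_width: 0.0069
```

```bash
python3 -m jog '{"delta_pos": [[1,0,0],[2,0,0],[3,0,0],[3,0,0],[3,0,0]], "roll": [0,0,0,0,0], "hand": [255,255,255,255,255]}'
python3 -m jog '{"delta_pos": [[0.5,0,0],[1,0,0],[1.5,0,0],[1.5,0,0],[1.5,0,0]], "roll": [0,0,0,0,0], "hand": [255,255,255,255,255]}'
```

```text
time: 8.0
tcp_pos: [0.4832, -0.348, 0.0982]
eef_rot: [-0.737, 1.57, -1.091]
contact_force: [-1.3, 0.9, 6.2]
gripper_width: 0.0067
time: 8.42
tcp_pos: [0.4833, -0.3482, 0.0982]
eef_rot: [-0.692, 1.569, -1.046]
contact_force: [-6.9, 3.6, 20.4]
gripper_width: 0.0068
```

```bash
python3 - <<'E'
from h import *
b=(.36,.60,-.46,-.23)
for n in("scene","top"):
    W=cloud(shot(n,n+"5"))
    P=W[(np.abs(W[...,0]-.483)<.075)&(np.abs(W[...,1]+.345)<.04)]
    P=P[(P[:,2]>.135)&(P[:,2]<.16)]
    h=np.histogram(P[:,2],bins=np.arange(.135,.161,.002));print(n,h[0])
E
```

```text
scene [ 2  5  4  5  6  7 24 33 13  5  2  3]
top [ 7  5 11  5  9  7 16 29 21 11  1  0]
```

The floor contact is at TCP 98.2, the same height as the grasp, and the mirror's top reads 150. Seated, so I'm relieving the force and releasing.

```bash
python3 -m jog '{"delta_pos": [[-1,0,0],[-2,0,0],[-2,0,0],[-2,0,0],[-2,0,0]], "roll": [0,0,0,0,0], "hand": [255,255,225,200,180]}'
python3 -m jog '{"delta_pos": [[0,0,0],[0,0,0],[0,0,0],[-6,0,0],[-14,0,0]], "roll": [0,0,0,0,0], "hand": [160,150,150,150,150]}'
python3 -m jog '{"delta_pos": [[-20,0,0],[-45,0,0],[-75,0,0],[-110,0,0],[-145,0,0]], "roll": [0,0,0,0,0], "hand": [150,150,150,150,150]}'
python3 - <<'E'
from h import *
b=(.36,.60,-.46,-.23)
for n in("scene","top"):
    W=cloud(shot(n,n+"6"))
    for z0,z1 in((.14,.156),(.1,.13),(.06,.09)):
        P=band(W,b,z0,z1)
        if len(P)>8: print(n,z0,rect(P))
    print("mug",rect(band(W,(.42,.54,-.1,.02),.136,.156)))
goto([484,-42,250],0)
E
```

```text
time: 8.93
tcp_pos: [0.4833, -0.3478, 0.0978]
eef_rot: [1.183, 1.571, 0.829]
contact_force: [-0.5, 0.1, -0.1]
gripper_width: 0.0249
time: 9.35
tcp_pos: [0.4828, -0.3474, 0.1118]
eef_rot: [2.724, 1.57, 2.37]
contact_force: [0.3, -0.2, 0.4]
gripper_width: 0.035
time: 9.77
tcp_pos: [0.4829, -0.3475, 0.2593]
eef_rot: [-0.413, 1.57, -0.767]
contact_force: [1.0, -0.8, 0.4]
gripper_width: 0.0349
scene 0.14 ('c mm', array([ 484.1, -347.7]), 'size', array([109.5,   8. ]), 'long-axis deg', -20.4, 'z', np.float64(149.7), 'n', 141)
scene 0.1 ('c mm', array([ 485. , -349.9]), 'size', array([106.7,   7.3]), 'long-axis deg', -18.3, 'z', np.float64(115.8), 'n', 21)
scene 0.06 ('c mm', array([ 494.4, -356. ]), 'size', array([84.1,  7.5]), 'long-axis deg', -15.1, 'z', np.float64(71.0), 'n', 18)
mug ('c mm', array([481.3, -41.3]), 'size', array([61.1, 56.4]), 'long-axis deg', -65.0, 'z', np.float64(141.3), 'n', 298)
top 0.14 ('c mm', array([ 483.1, -345.3]), 'size', array([109.1,   9.7]), 'long-axis deg', -20.7, 'z', np.float64(150.2), 'n', 150)
top 0.1 ('c mm', array([ 483.8, -342.4]), 'size', array([109.2,   5. ]), 'long-axis deg', -18.7, 'z', np.float64(114.3), 'n', 113)
top 0.06 ('c mm', array([ 484.3, -342.1]), 'size', array([110.6,   7.9]), 'long-axis deg', -16.8, 'z', np.float64(76.0), 'n', 111)
mug ('c mm', array([480.7, -38.5]), 'size', array([58.9, 58.7]), 'long-axis deg', 89.2, 'z', np.float64(142.3), 'n', 369)
tcp [ 485.3 -349.6  263.9] jaw 69.73 j6 -0.39 xaxis [ 0.0074 -0.0068 -0.9999] => delta [  11.8  288.2 -107.9] roll 1.2171
```

Mirror is upright in rack_b, its top at 150 mm and its axis at the rack's angle. Next the mug.

```bash
python3 -m jog '{"delta_pos": [[0,24,-9],[0,52,-19],[0,80,-30],[0,110,-41],[0,140,-52]], "roll": [0.11,0.23,0.35,0.47,0.59], "hand": [80,40,0,0,0]}'
python3 -c "
from h import *
goto([483,-50,245],0)"
```

```text
time: 10.28
tcp_pos: [0.4826, -0.1971, 0.2573]
eef_rot: [0.592, 1.57, -0.358]
contact_force: [0.8, 1.0, -0.7]
gripper_width: 0.0857
tcp [ 482.6 -197.1  257.3] jaw 35.55 j6 0.42 xaxis [ 4.e-04 -1.e-04 -1.e+00] => delta [  12.3   85.9 -119.4] roll 0.6205
```

```bash
python3 -m jog '{"delta_pos": [[2,20,-28],[4,40,-56],[6,60,-84],[8,76,-105],[12,86,-119]], "roll": [0.12,0.24,0.36,0.48,0.6], "hand": [0,0,0,0,0]}'
python3 -m jog '{"delta_pos": [[0,0,0],[0,0,0],[0,0,0],[0,0,0],[0,0,0]], "roll": [0.02,0.02,0.02,0.02,0.02], "hand": [0,0,0,0,0]}'
python3 - <<'E'
from h import *
s=shot("wrist","w7");W=cloud(s)
for z0,z1 in((.137,.15),):
    print(rect(band(W,(.42,.54,-.11,.03),z0,z1)))
for z0,z1 in((.05,.075),(.08,.1),(.1,.118)):
    P=band(W,(.42,.54,-.11,.03),z0,z1)
    if len(P)>30:
        A=np.c_[2*P[:,:2],np.ones(len(P))];q=np.linalg.lstsq(A,(P[:,:2]**2).sum(1),rcond=None)[0];print(z0,q[:2],np.sqrt(q[2]+q[0]**2+q[1]**2))
goto([483,-41.5,83],0)
E
```

```text
time: 10.7
tcp_pos: [0.4826, -0.0491, 0.2457]
eef_rot: [1.797, 1.57, 0.249]
contact_force: [0.1, -0.4, -0.3]
gripper_width: 0.0854
time: 11.12
tcp_pos: [0.4829, -0.0526, 0.245]
eef_rot: [0.779, 1.571, -0.785]
contact_force: [-0.1, 0.9, -0.3]
gripper_width: 0.0855
('c mm', array([482.7, -41.4]), 'size', array([60.3, 59.3]), 'long-axis deg', -89.8, 'z', np.float64(142.2), 'n', 3181)
0.05 [ 0.48295481 -0.04211398] 0.032723829577918286
0.08 [ 0.48286296 -0.04212323] 0.03276285733152874
0.1 [ 0.48285541 -0.04215564] 0.03280677960993338
tcp [482.8 -52.5 245. ] jaw 0.39 j6 1.31 xaxis [ 1.e-04 -1.e-04 -1.e+00] => delta [162.    0.2 -11. ] roll 0.0068
```

View pics/w7.png

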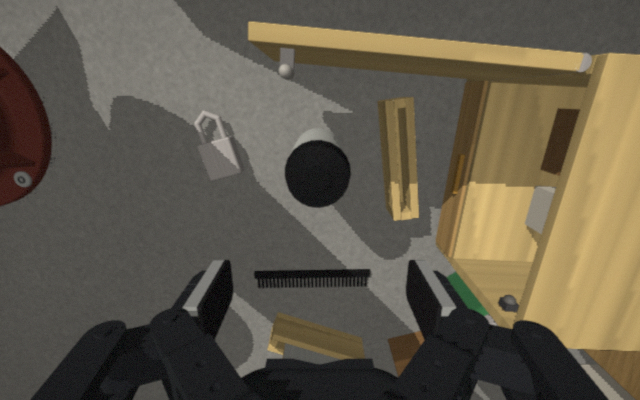

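The wrist view shows the mug lid at (318,173) with a fitted radius of 32.8 mm, matching the 66 mm diameter. The padlock at (218,150) is clear of the fingers.

```bash
python3 -m jog '{"delta_pos": [[20,0.1,-5],[40,0.1,-10.4],[60,0.1,-10.4],[80,0.1,-10.4],[95,0.1,-10.4]], "roll": [0,0,0,0,0], "hand": [0,0,0,0,0]}'
python3 -m jog '{"delta_pos": [[18,0,0],[34,0,0],[48,0,0],[60,0,0],[67,0,0]], "roll": [0,0,0,0,0], "hand": [0,0,0,0,0]}'
python3 -m jog '{"delta_pos": [[0,0,0],[0,0,0],[0,0,0],[0,0,0],[0,0,0]], "roll": [0,0,0,0,0], "hand": [20,40,60,80,100]}' 60
python3 -m jog '{"delta_pos": [[0,0,0],[0,0,0],[0,0,0],[0,0,0],[0,0,0]], "roll": [0,0,0,0,0], "hand": [255,255,255,255,255]}' 60
```

```text
time: 11.58
tcp_pos: [0.4822, -0.0416, 0.1485]
eef_rot: [-1.783, 1.57, 2.937]
contact_force: [0.6, -0.5, -0.0]
gripper_width: 0.0857
time: 12.0
tcp_pos: [0.4821, -0.0416, 0.0816]
eef_rot: [-1.804, 1.569, 2.915]
contact_force: [0.3, 0.5, -0.7]
gripper_width: 0.0856
time: 12.42
tcp_pos: [0.4831, -0.0415, 0.0845]
eef_rot: [0.991, 1.569, -0.573]
contact_force: [-3.8, 0.6, 10.8]
gripper_width: 0.0623
time: 12.83
tcp_pos: [0.4832, -0.0415, 0.0845]
eef_rot: [1.014, 1.569, -0.549]
contact_force: [-4.3, 0.2, 11.3]
gripper_width: 0.0623
```

```bash
python3 -m jog '{"delta_pos": [[-4,0,0],[-10,0,0],[-18,0,0],[-28,0,0],[-40,0,0]], "roll": [0,0,0,0,0], "hand": [255,255,255,255,255]}' 60
python3 -m jog '{"delta_pos": [[0,0,0],[0,0,0],[0,0,0],[0,0,0],[0,0,0]], "roll": [0,0,0,0,0], "hand": [255,255,255,255,255]}' 60
python3 - <<'E'
from h import *
s=shot("scene","s8");W=cloud(s)
cv2.imwrite("pics/s8c.png",cv2.resize(s["color"][130:290,180:380],None,fx=3,fy=3))
for z0,z1 in((.06,.08),(.09,.11)):
    P=band(W,(.42,.54,-.11,.03),z0,z1)
    A=np.c_[2*P[:,:2],np.ones(len(P))];q=np.linalg.lstsq(A,(P[:,:2]**2).sum(1),rcond=None)[0];print(z0,q[:2],np.sqrt(q[2]+q[0]**2+q[1]**2),len(P))
P=band(W,(.42,.54,-.11,.03),.01,.2);print("lowest",np.percentile(P[:,2],[0,1,3]))
E
```

```text
time: 13.25
tcp_pos: [0.4826, -0.0411, 0.1237]
eef_rot: [-1.872, 1.57, 2.847]
contact_force: [-0.2, 0.2, -3.4]
gripper_width: 0.0624
time: 13.67
tcp_pos: [0.4823, -0.0411, 0.1224]
eef_rot: [-1.814, 1.57, 2.906]
contact_force: [0.4, -0.5, -2.1]
gripper_width: 0.0615
0.06 [ 0.48086643 -0.04059201] 0.03245754701306115 62
0.09 [ 0.48134187 -0.04036672] 0.03253847683154792 62
lowest [0.03667875 0.04333026 0.04809562]
```

View pics/s8c.png

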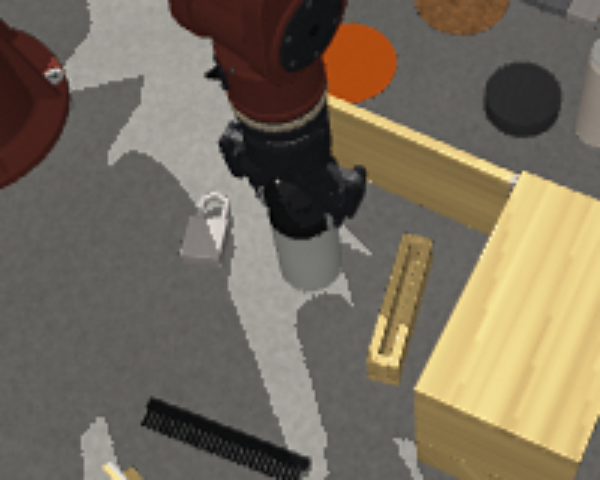

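The scene view shows the mug held upright, its underside about 38 mm up, with the rack and padlock undisturbed. Lifting it over the door.

```bash
python3 -m jog '{"delta_pos": [[-20,0,0],[-50,0,0],[-85,0,0],[-120,0,0],[-150,0,0]], "roll": [0,0,0,0,0], "hand": [255,255,255,255,255]}' 60
python3 -m jog '{"delta_pos": [[-15,0,0],[-30,0,0],[-40,0,0],[-44,0,0],[-44,0,0]], "roll": [0,0,0,0,0], "hand": [255,255,255,255,255]}' 60
python3 -c "
from h import *
goto([482,388,318],0)"
```

```text
time: 14.13
tcp_pos: [0.4827, -0.0411, 0.2749]
eef_rot: [1.38, 1.57, -0.184]
contact_force: [0.5, -0.1, -2.7]
gripper_width: 0.0622
time: 14.55
tcp_pos: [0.4831, -0.0412, 0.3173]
eef_rot: [1.366, 1.57, -0.198]
contact_force: [-0.3, -0.2, -3.2]
gripper_width: 0.0621
tcp [483.1 -41.2 317.3] jaw 0.4 j6 1.33 xaxis [ 9.e-04 -2.e-04 -1.e+00] => delta [  -0.8    1.9 -429.2] roll 0.007
```

```bash
python3 -m jog '{"delta_pos": [[0,0,-15],[0,0,-40],[0,0,-70],[0,0,-105],[0,0,-140]], "roll": [0,0,0,0,0], "hand": [255,255,255,255,255]}' 60
python3 -m jog '{"delta_pos": [[0,0,-35],[0,0,-70],[0,0,-105],[0,0,-140],[0,0,-175]], "roll": [0,0,0,0,0], "hand": [255,255,255,255,255]}' 60
python3 -m jog '{"delta_pos": [[0,0,-30],[0,0,-55],[0,0,-70],[0,0,-80],[0,0,-80]], "roll": [0,0,0,0,0], "hand": [255,255,255,255,255]}' 60
python3 - <<'E'
from h import *
s=shot("wrist","w9");W=cloud(s)
hsv=cv2.cvtColor(s["color"],cv2.COLOR_BGR2HSV)
m=(np.hypot(W[...,0]-.4835,W[...,1]-.3865)<.08)&(hsv[...,1]>70)&(abs(W[...,2]-.004)<.012)
print("mat",rect(W[m]))
n=(np.hypot(W[...,0]-.4835,W[...,1]-.3865)<.06);print(np.nanmax(W[n][:,2]))
goto([483.5,386.5,240],0)
E
```

```text
time: 14.97
tcp_pos: [0.4812, 0.0999, 0.3157]
eef_rot: [-1.503, 1.569, -3.068]
contact_force: [0.7, 0.7, -3.2]
gripper_width: 0.062
time: 15.38
tcp_pos: [0.4798, 0.2755, 0.3157]
eef_rot: [-1.154, 1.569, -2.718]
contact_force: [2.1, -0.3, -2.6]
gripper_width: 0.0616
time: 15.8
tcp_pos: [0.4795, 0.3552, 0.3154]
eef_rot: [-1.267, 1.569, -2.829]
contact_force: [-0.3, -1.3, -2.3]
gripper_width: 0.0618
mat ('c mm', array([484.7, 390.6]), 'size', array([118.8, 111. ]), 'long-axis deg', -4.6, 'z', np.float64(5.2), 'n', 4517)
0.4399940459746933
tcp [479.7 353.9 315.8] jaw 0.46 j6 2.08 xaxis [-0.0014 -0.0011 -1.    ] => delta [ 75.7   4.2 -32.7] roll 0.008
```

View pics/w9.png

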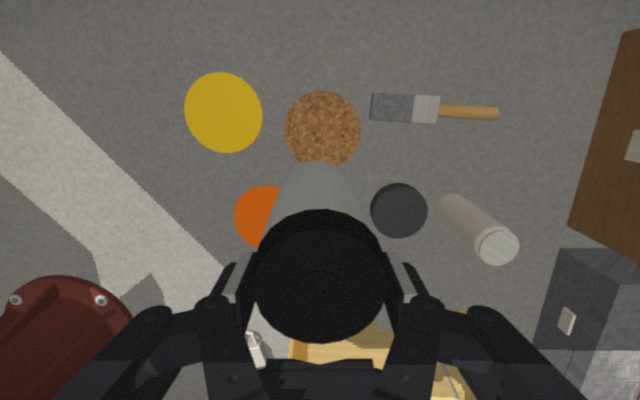

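The wrist view shows the mat at (322,130), partly hidden below by the mug. Its far edge gives a centre at y≈386.6, x≈484.

```bash
python3 -m jog '{"delta_pos": [[15,1.5,-12],[40,3,-24],[70,4.5,-33],[100,4.5,-33],[130,4.5,-33]], "roll": [0,0,0,0,0], "hand": [255,255,255,255,255]}' 60
python3 -m jog '{"delta_pos": [[20,0,0],[40,0,0],[58,0,0],[70,0,0],[78,0,0]], "roll": [0,0,0,0,0], "hand": [255,255,255,255,255]}' 60
python3 -c "
from h import *
goto([484,387,90],0)"
```

```text
time: 16.27
tcp_pos: [0.4845, 0.3857, 0.1855]
eef_rot: [0.64, 1.57, -0.924]
contact_force: [-0.7, 0.3, -2.9]
gripper_width: 0.0618
time: 16.68
tcp_pos: [0.4838, 0.3848, 0.1073]
eef_rot: [-0.855, 1.568, -2.42]
contact_force: [-0.6, -0.2, -2.0]
gripper_width: 0.062
tcp [483.8 384.8 107.3] jaw 0.32 j6 2.12 xaxis [-0.0018 -0.0016 -1.    ] => delta [17.3  0.2 -2.2] roll 0.0055
```

```bash
python3 -m jog '{"delta_pos": [[4,0.2,-2],[8,0.2,-2],[11,0.2,-2],[14,0.2,-2],[15,0.2,-2]], "roll": [0,0,0,0,0], "hand": [255,255,255,255,255]}' 60
python3 -m jog '{"delta_pos": [[0.7,0,0],[1.4,0,0],[2.1,0,0],[2.8,0,0],[3.5,0,0]], "roll": [0,0,0,0,0], "hand": [255,255,255,255,255]}' 60
python3 -m jog '{"delta_pos": [[0,0,0],[0,0,0],[0,0,0],[0,0,0],[0,0,0]], "roll": [0,0,0,0,0], "hand": [255,255,255,255,255]}' 60
```

```text
time: 17.1
tcp_pos: [0.4846, 0.3889, 0.094]
eef_rot: [1.993, 1.57, 0.429]
contact_force: [0.3, 1.0, -2.9]
gripper_width: 0.0618
time: 17.52
tcp_pos: [0.4845, 0.3889, 0.0905]
eef_rot: [2.039, 1.571, 0.475]
contact_force: [-0.2, 0.4, -2.6]
gripper_width: 0.0622
time: 17.93
tcp_pos: [0.4845, 0.3889, 0.0904]
eef_rot: [1.656, 1.571, 0.092]
contact_force: [0.4, 0.3, -3.2]
gripper_width: 0.0622
```

```bash
python3 -m jog '{"delta_pos": [[0.5,0,0],[1,0,0],[1.5,0,0],[1.5,0,0],[1.5,0,0]], "roll": [0,0,0,0,0], "hand": [255,255,255,255,255]}' 60
python3 -m jog '{"delta_pos": [[0.5,0,0],[1,0,0],[1.5,0,0],[1.5,0,0],[1.5,0,0]], "roll": [0,0,0,0,0], "hand": [255,255,255,255,255]}' 60
```

```text
time: 18.35
tcp_pos: [0.4845, 0.3888, 0.0889]
eef_rot: [-1.203, 1.571, -2.767]
contact_force: [-0.5, 0.1, -2.5]
gripper_width: 0.0622
time: 18.77
tcp_pos: [0.4845, 0.3893, 0.0887]
eef_rot: [2.506, 1.57, 0.943]
contact_force: [-3.8, -1.7, 9.2]
gripper_width: 0.0622
```

Contact is at 88.7, as predicted (84.5 plus the 4 mm mat). Releasing.

```bash
python3 -m jog '{"delta_pos": [[-0.7,0,0],[-1.2,0,0],[-1.2,0,0],[-1.2,0,0],[-1.2,0,0]], "roll": [0,0,0,0,0], "hand": [255,120,90,60,30]}' 30
python3 -m jog '{"delta_pos": [[0,0,0],[0,0,0],[0,0,0],[-4,0,0],[-12,0,0]], "roll": [0,0,0,0,0], "hand": [0,0,0,0,0]}'
python3 -m jog '{"delta_pos": [[-15,0,0],[-40,0,0],[-75,0,0],[-110,0,0],[-145,0,0]], "roll": [0,0,0,0,0], "hand": [0,0,0,0,0]}'
python3 - <<'E'
from h import *
for n in("scene","top","wrist"):
    W=cloud(shot(n,n+"10"))
    print(n,"mug",rect(band(W,(.42,.55,.32,.46),.138,.156)))
    if n!="wrist":
        P=band(W,(.40,.66,.03,.1),.18,.195);print("door",rect(P))
        print("mir",rect(band(W,(.36,.6,-.46,-.23),.14,.156)))
goto([390,150,120],0)
E
```

```text
time: 19.18
tcp_pos: [0.4845, 0.3888, 0.0885]
eef_rot: [0.365, 1.571, -1.199]
contact_force: [-0.3, -0.2, 0.2]
gripper_width: 0.0752
time: 19.6
tcp_pos: [0.4839, 0.3885, 0.1002]
eef_rot: [-1.03, 1.569, -2.594]
contact_force: [-0.7, -0.7, -0.5]
gripper_width: 0.0853
time: 20.02
tcp_pos: [0.4842, 0.3887, 0.2481]
eef_rot: [2.116, 1.57, 0.552]
contact_force: [0.2, -0.0, -0.4]
gripper_width: 0.0851
scene mug ('c mm', array([484.6, 387.8]), 'size', array([61.2, 59.4]), 'long-axis deg', -58.2, 'z', np.float64(145.3), 'n', 198)
door ('c mm', array([547.5,  60.4]), 'size', array([224. ,  31.4]), 'long-axis deg', -0.6, 'z', np.float64(187.3), 'n', 359)
mir ('c mm', array([ 484.1, -348.3]), 'size', array([108.5,   7.9]), 'long-axis deg', -20.4, 'z', np.float64(149.8), 'n', 138)
top mug ('c mm', array([481.2, 389.2]), 'size', array([60.2, 58.4]), 'long-axis deg', 89.1, 'z', np.float64(146.7), 'n', 394)
door ('c mm', array([545.3,  55.1]), 'size', array([224.7,  31.6]), 'long-axis deg', -4.4, 'z', np.float64(189.3), 'n', 391)
mir ('c mm', array([ 483.2, -345.8]), 'size', array([109.7,  11. ]), 'long-axis deg', -19.1, 'z', np.float64(149.8), 'n', 158)
wrist mug ('c mm', array([484.7, 389.6]), 'size', array([60.5, 60.4]), 'long-axis deg', -56.5, 'z', np.float64(146.1), 'n', 3075)
tcp [486.1 389.8 249.6] jaw 0.4 j6 2.12 xaxis [ 0.0056  0.0035 -1.    ] => delta [128.2 -98.5 239.6] roll 0.007
```

Mug is upright on the mat, its centre within about 2 mm of the mat's. Now the door, pushed from the outer side with shut fingers.

```bash
python3 -m jog '{"delta_pos": [[0,0,25],[0,-1,55],[0,-2,90],[0,-3,125],[0,-4,160]], "roll": [0,0,0,0,0], "hand": [0,0,255,255,255]}' 40
python3 -m jog '{"delta_pos": [[0,0,35],[0,-1,65],[0,-2,90],[0,-2,108],[0,-2,118]], "roll": [0,0,0,0,0], "hand": [255,255,255,255,255]}'
python3 -m jog '{"delta_pos": [[25,0,0],[50,0,0],[75,0,0],[95,0,0],[103,0,0]], "roll": [0,0,0,0,0], "hand": [255,255,255,255,255]}'
cat > door.py <<'E'
from h import *
for n in("scene","top"):
    W=cloud(shot(n))
    P=band(W,(.40,.63,.03,.085),.182,.195);print(n,"door",rect(P))
s=get_state();p=s["tcp_pos"]*1000;print(np.round(p,1))
H=np.array([664.,54.5]);
for th in np.r_[1.61:0:-.1,0]:
    a=np.radians(267.65)-th;d=np.array([np.cos(a),np.sin(a)]);nn=np.array([d[1],-d[0]])
    h=6+14.5*abs(nn[0])+11*abs(nn[1])
    q=H+190*d+h*nn;print(round(th,2),np.round(q,0),"rel y,z",np.round([q[0]-p[0],-(q[1]-p[1])],0))
E
python3 door.py
```

```text
time: 20.58
tcp_pos: [0.4807, 0.2273, 0.2449]
eef_rot: [-1.21, 1.57, -2.773]
contact_force: [1.2, -0.5, 0.4]
gripper_width: 0.0516
time: 21.0
tcp_pos: [0.4799, 0.1089, 0.2452]
eef_rot: [-1.07, 1.57, -2.636]
contact_force: [0.4, 1.0, -0.3]
gripper_width: -0.0001
time: 21.42
tcp_pos: [0.4783, 0.111, 0.1397]
eef_rot: [-1.543, 1.566, -3.106]
contact_force: [-1.1, 0.2, 0.4]
gripper_width: 0.0003
scene door ('c mm', array([531.6,  56.6]), 'size', array([195.4,  29.9]), 'long-axis deg', -4.3, 'z', np.float64(187.3), 'n', 284)
top door ('c mm', array([531.3,  61.8]), 'size', array([193.4,  25.2]), 'long-axis deg', 2.3, 'z', np.float64(189.1), 'n', 289)
[479.1 111.1 141.4]
1.61 [476.  88.] rel y,z [-3. 23.]
1.51 [474.  68.] rel y,z [-5. 43.]
1.41 [473.  50.] rel y,z [-6. 61.]
1.31 [474.  32.] rel y,z [-5. 79.]
1.21 [477.  15.] rel y,z [-2. 96.]
1.11 [482.  -3.] rel y,z [  2. 114.]
1.01 [488. -20.] rel y,z [  9. 131.]
0.91 [496. -37.] rel y,z [ 17. 148.]
0.81 [505. -53.] rel y,z [ 26. 164.]
0.71 [517. -68.] rel y,z [ 38. 179.]
0.61 [530. -82.] rel y,z [ 50. 193.]
0.51 [544. -95.] rel y,z [ 65. 206.]
0.41 [ 560. -106.] rel y,z [ 81. 217.]
0.31 [ 577. -116.] rel y,z [ 98. 227.]
0.21 [ 595. -124.] rel y,z [116. 235.]
0.11 [ 614. -130.] rel y,z [135. 241.]
0.01 [ 633. -134.] rel y,z [154. 245.]
0.0 [ 635. -134.] rel y,z [156. 246.]
```

```bash
python3 -m jog '{"delta_pos": [[-1,-1,9],[-2,-2,18],[-2,-3,26],[-2,-4,34],[-2,-5,43]], "roll": [0,0,0,0,0], "hand": [255,255,255,255,255]}' 40
python3 -m jog '{"delta_pos": [[0,-1,9],[0,-1,18],[0,-1,27],[0,0,36],[0,1,44]], "roll": [0,0,0,0,0], "hand": [255,255,255,255,255]}'
python3 -m jog '{"delta_pos": [[0,2,9],[0,4,18],[0,6,27],[0,9,36],[0,12,44]], "roll": [0,0,0,0,0], "hand": [255,255,255,255,255]}'
python3 - <<'E'
from h import *
print(get_state()["tcp_pos"])
W=cloud(shot("top","t11"))
P=band(W,(.40,.665,-.1,.1),.183,.193);print(rect(P))
W=cloud(shot("scene","s11"))
P=band(W,(.40,.665,-.1,.1),.183,.193);print(rect(P))
E
```

```text
time: 21.93
tcp_pos: [0.4762, 0.0668, 0.1454]
eef_rot: [1.633, 1.569, 0.069]
contact_force: [-0.2, 0.5, 0.7]
gripper_width: -0.0003
time: 22.35
tcp_pos: [0.4771, 0.0228, 0.1446]
eef_rot: [-0.444, 1.571, -2.008]
contact_force: [0.4, 0.7, 0.2]
gripper_width: 0.0
time: 22.77
tcp_pos: [0.4897, -0.0211, 0.1446]
eef_rot: [-0.556, 1.571, -2.12]
contact_force: [-0.4, 0.2, 0.2]
gripper_width: 0.0004
[ 0.48965484 -0.02111929  0.14457274]
('c mm', array([656.4,   9.6]), 'size', array([109.1,  81.3]), 'long-axis deg', -46.3, 'z', np.float64(189.1), 'n', 131)
('c mm', array([561.9,   2.4]), 'size', array([229.6,  28.1]), 'long-axis deg', 29.0, 'z', np.float64(187.8), 'n', 378)
```

View pics/s11.png

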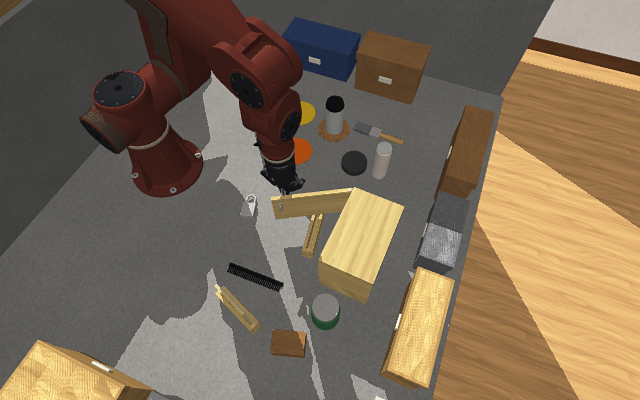

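The scene view shows the door following the fingers (door edge near (275,205)), its fitted angle about 1.02 rad as predicted. The mug is on the cork at (334,118).

```bash
python3 -m jog '{"delta_pos": [[0,4,9],[0,9,18],[0,14,27],[0,20,36],[0,26,44]], "roll": [0,0,0,0,0], "hand": [255,255,255,255,255]}'
python3 -m jog '{"delta_pos": [[0,5,7],[0,11,14],[0,17,20],[0,23,26],[0,30,31]], "roll": [0,0,0,0,0], "hand": [255,255,255,255,255]}'
python3 -m jog '{"delta_pos": [[0,6,5],[0,12,9],[0,18,13],[0,24,17],[0,30,20]], "roll": [0,0,0,0,0], "hand": [255,255,255,255,255]}'
python3 -m jog '{"delta_pos": [[0,5,2.5],[0,10,5],[0,15,7],[0,20,9],[0,24,10]], "roll": [0,0,0,0,0], "hand": [255,255,255,255,255]}'
python3 - <<'E'
from h import *
print(get_state()["tcp_pos"])
W=cloud(shot("top","t12"))
for n,b in(("top",(.56,.69,-.20,.06)),):
    P=band(W,b,.183,.193);print(rect(P))
W=cloud(shot("scene","s12"))
P=band(W,(.56,.69,-.20,.06),.180,.193);print(rect(P))
E
```

```text
time: 23.28
tcp_pos: [0.5164, -0.065, 0.1446]
eef_rot: [1.131, 1.571, -0.433]
contact_force: [-0.4, 0.8, 0.7]
gripper_width: -0.0005
time: 23.7
tcp_pos: [0.5463, -0.0953, 0.1446]
eef_rot: [-1.613, 1.571, 3.106]
contact_force: [-0.3, 1.4, -0.7]
gripper_width: -0.0003
time: 24.12
tcp_pos: [0.5766, -0.1149, 0.1446]
eef_rot: [-0.52, 1.571, -2.083]
contact_force: [0.1, 1.1, -0.4]
gripper_width: -0.0002
time: 24.53
tcp_pos: [0.6006, -0.1246, 0.1446]
eef_rot: [0.408, 1.571, -1.155]
contact_force: [-1.1, 0.5, -0.3]
gripper_width: 0.0001
[ 0.60060599 -0.12461134  0.1445721 ]
('c mm', array([655.9, -22.9]), 'size', array([163.8,  35. ]), 'long-axis deg', 77.0, 'z', np.float64(188.8), 'n', 282)
('c mm', array([629.5, -65.8]), 'size', array([242.2,  96.3]), 'long-axis deg', -84.7, 'z', np.float64(187.6), 'n', 347)
```

```bash
python3 -m jog '{"delta_pos": [[0,2.5,0.8],[0,5,1.6],[0,7.5,2.4],[0,10,3.2],[0,12.5,4]], "roll": [0,0,0,0,0], "hand": [255,255,255,255,255]}'
python3 -m jog '{"delta_pos": [[0,1.5,0.3],[0,3,0.6],[0,4.5,0.9],[0,6,1.2],[0,7.5,1.5]], "roll": [0,0,0,0,0], "hand": [255,255,255,255,255]}'
python3 -m jog '{"delta_pos": [[0,1,0.2],[0,2,0.4],[0,3,0.6],[0,4,0.8],[0,5,1]], "roll": [0,0,0,0,0], "hand": [255,255,255,255,255]}'
```

```text
time: 25.05
tcp_pos: [0.6128, -0.1283, 0.1447]
eef_rot: [1.273, 1.571, -0.291]
contact_force: [-0.1, 1.2, -0.1]
gripper_width: 0.0
time: 25.47
tcp_pos: [0.6203, -0.1297, 0.1446]
eef_rot: [1.729, 1.571, 0.165]
contact_force: [0.0, 0.4, -0.1]
gripper_width: 0.0001
time: 25.88
tcp_pos: [0.6236, -0.1302, 0.1444]
eef_rot: [-1.845, 1.568, 2.875]
contact_force: [-7.5, 2.1, 5.1]
gripper_width: 0.0002
```

Now in the catch at about 8 N. Going on slowly.

```bash
python3 -m jog '{"delta_pos": [[0,1,0.1],[0,2,0.2],[0,3,0.3],[0,4,0.4],[0,5,0.5]], "roll": [0,0,0,0,0], "hand": [255,255,255,255,255]}'
python3 -m jog '{"delta_pos": [[0,1,0.1],[0,2,0.2],[0,3,0.3],[0,4,0.4],[0,5,0.5]], "roll": [0,0,0,0,0], "hand": [255,255,255,255,255]}'
python3 -c "
from h import *
W=cloud(shot('top','t13'));P=band(W,(.62,.664,-.20,.06),.183,.193);print(rect(P))"
```

```text
time: 26.3
tcp_pos: [0.6305, -0.1312, 0.1447]
eef_rot: [1.266, 1.57, -0.297]
contact_force: [0.2, -0.2, 0.6]
gripper_width: 0.0002
time: 26.72
tcp_pos: [0.6353, -0.1317, 0.1446]
eef_rot: [0.956, 1.571, -0.608]
contact_force: [0.2, -0.9, -0.0]
gripper_width: -0.0003
('c mm', array([657.9, -24.4]), 'size', array([165.6,  11.9]), 'long-axis deg', 89.0, 'z', np.float64(188.3), 'n', 254)
```

```bash
python3 -m jog '{"delta_pos": [[0,1,0],[0,2,0],[0,3,0],[0,3,0],[0,3,0]], "roll": [0,0,0,0,0], "hand": [255,255,255,255,255]}'
python3 -m jog '{"delta_pos": [[0,-5,0],[0,-15,0],[0,-35,0],[0,-60,0],[0,-90,0]], "roll": [0,0,0,0,0], "hand": [255,255,255,255,255]}'
python3 -m jog '{"delta_pos": [[-30,0,0],[-60,-20,0],[-90,-50,0],[-110,-80,0],[-120,-110,0]], "roll": [0,0,0,0,0], "hand": [255,255,255,255,255]}'
python3 -m jog '{"delta_pos": [[0,0,0],[0,0,0],[0,0,0],[0,0,0],[0,0,0]], "roll": [0,0,0,0,0], "hand": [255,255,255,255,255]}'
python3 - <<'E'
from h import *
print(get_state()["contact_force"])
for n in("top","scene"):
    W=cloud(shot(n,n+"14"))
    print(n,"door",rect(band(W,(.62,.664,-.24,.08),.183,.193)),"cab",rect(band(W,(.64,.84,-.2,.08),.196,.206)))
    print("mug",rect(band(W,(.42,.55,.32,.46),.138,.156)),"mir",rect(band(W,(.36,.6,-.46,-.23),.14,.156)))
    o=pickle.load(open(n+"0.pkl","rb"));c=pickle.load(open(n+"14.pkl","rb"));W0=cloud(o)
    for k,b,z in(("jar",(.64,.76,-.31,-.19),(.1,.118)),("carton",(.59,.71,-.43,-.31),(.045,.056)),("can",(.64,.76,.2,.32),(.14,.158)),("tin",(.54,.67,.2,.32),(.022,.034)),("padlock",(.28,.42,-.1,.03),(.014,.03)),("brush",(.5,.72,.34,.46),(.008,.04))):
        A=[band(w,b,*z) for w in(W0,W)];print(k,[np.round(np.median(a,0)*1000,1) for a in A if len(a)>5])
E
```

```text
time: 27.18
tcp_pos: [0.6362, -0.1316, 0.1444]
eef_rot: [-1.547, 1.567, -3.111]
contact_force: [-8.7, -0.2, 3.8]
gripper_width: 0.0001
time: 27.6
tcp_pos: [0.548, -0.1322, 0.1444]
eef_rot: [1.427, 1.569, -0.136]
contact_force: [-0.7, 0.3, -0.0]
gripper_width: -0.0001
time: 28.02
tcp_pos: [0.4381, -0.1333, 0.2673]
eef_rot: [1.147, 1.566, -0.416]
contact_force: [-0.4, -0.4, 1.1]
gripper_width: -0.0001
time: 28.43
tcp_pos: [0.4386, -0.1329, 0.2639]
eef_rot: [-2.12, 1.57, 2.599]
contact_force: [0.1, 0.6, -1.2]
gripper_width: -0.0
[ 0.07961807  0.64731663 -1.15506809]
top door ('c mm', array([657.9, -57.9]), 'size', array([238.2,  13.2]), 'long-axis deg', 87.7, 'z', np.float64(188.7), 'n', 357) cab ('c mm', array([738.8, -62.6]), 'size', array([239.9, 151.1]), 'long-axis deg', 87.5, 'z', np.float64(201.0), 'n', 4821)
mug ('c mm', array([482.5, 390. ]), 'size', array([60.2, 60.1]), 'long-axis deg', 49.2, 'z', np.float64(146.6), 'n', 392) mir ('c mm', array([ 517. , -358.6]), 'size', array([38.,  9.]), 'long-axis deg', -18.6, 'z', np.float64(149.9), 'n', 54)
jar [array([ 713. , -259.3,  111
[... 595 characters left out ...]
7.5, 'z', np.float64(200.0), 'n', 4699)
mug ('c mm', array([484.6, 387.5]), 'size', array([60.5, 58.2]), 'long-axis deg', -33.1, 'z', np.float64(145.1), 'n', 201) mir ('c mm', array([ 483.2, -347.9]), 'size', array([110.7,   8. ]), 'long-axis deg', -20.3, 'z', np.float64(149.8), 'n', 141)
jar [array([ 714.5, -263.6,  110.7]), array([ 714.5, -263.9,  110.7])]
carton [array([ 652.4, -373.8,   50. ]), array([ 652.2, -373.6,   49.9])]
can [array([702.5, 258.7, 149.3]), array([702.7, 258. , 149.5])]
tin [array([610.6, 258.1,  28.3]), array([611.3, 258.2,  28.4])]
padlock [array([352.1, -46.1,  21.4]), array([353. , -47.3,  21.5])]
brush [array([624.8, 416.1,  17.6]), array([618.2, 414.5,  18.2])]
```

View pics/scene14.png

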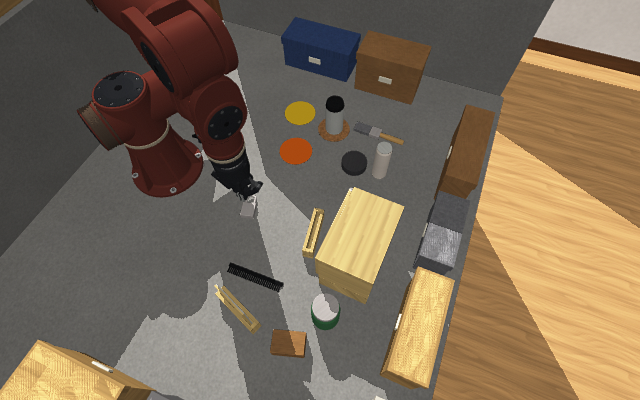

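The door lies parallel to the cabinet front (87.7° against 87.5°, top view). The mug at (334,118) stands on the cork, the mirror is in rack_b at (237,305), and the arm is clear.

```bash
python3 -c "
from cell import *
print(job_done())"
```

```text
the job is handed in; nothing more can be done
None
```

I moved the mirror to rack_b, stood the mug on the cork mat and pushed the door shut, in that order, then handed the job in at about 28.5 s. No verdict came back.

- **Mirror:** upright and fully down in rack_b's slot. Its top reads 149.8 mm and its axis is -20.3°, against -20.2° for the rack. It met the slot floor at the same gripper height at which I had grasped it.
- **Mug:** upright, within about 2 mm of the mat's centre.
- **Door:** pushed slowly through the catch. The force rose to about 8 N, then fell to nothing as the door snapped shut. The top view puts it parallel to the cabinet, 87.7° against 87.5°.
- **Other objects:** the jar, carton, can, tin and padlock are within about 1.5 mm of where they started. I did not measure the comb, but it looks unmoved in the pictures.

Some readings disagreed:
- **Brush:** in the scene view it read about 7 mm different from the start, while the top view showed 0.5 mm. The arm never went near it, so I take that as depth noise.
- **Door angle:** the scene view's coarser fit gave 89.8°, about 2° off the top view.
- **Camera offset:** the top camera sits 2–3 mm off the wrist camera, which I allowed for.
- **Mug grip:** the gripper read 62 mm on the 66 mm mug; it held without slipping.

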